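# Fit the medicine carousel, click it on three places and load the tall vial

### The arm

A 6-joint arm with a two-finger parallel gripper is mounted at the origin on the work surface. World frame = base frame: x ahead of the robot, y to its left, z up, the work surface at z = 0. Lengths are in mm, angles in degrees, forces in N, time in s.
With the tool pointing down it reaches from about 300 to 850 mm from the base axis. Payload 4.2 kg.
Tool frame: the origin (TCP) lies at the very end of the fingers, on their centre line; the grasp point (between the pads) lies 19 mm behind it (env.grip_depth is the distance from the TCP to the grasp point, in mm); y points along the fingers, z is the direction in which the jaws open and shut, and the axes are right-handed (so a half turn about y gives the same grasp; the last joint's range is limited). The gripper opens to 91 mm and grips with 3 to 60 N. Pads are 32 mm wide; open, the fingers measure 118 mm over their backs; the gripper's body (76 mm by 178 mm) begins 60 mm behind the grasp point.
Start: joints at [72.708, 18.312, 89.639, -0, 72.044, -1.146], TCP at [159.901, 552.336, 213.976] pointing down, gripper open.
Joint ranges: [-177.97, 177.97], [-48.28, 115.42], [12.27, 149.76], [-77.06, 257.06], [2.81, 150.46], [-146.56, 146.56]. Speed limits (degrees/s): [147.25, 147.25, 180, 180, 180, 180].

### API

Orientations are given as [roll, pitch, yaw] about the fixed x, y, z axes, in that order (R = Rz(yaw) Ry(pitch) Rx(roll)).
In Python, from workcell import state, imaging, job, env gives the robot as it stands.
- The arm moves only by the shell command python3 -m pendant 'ROWS' [FORCE]. ROWS is JSON, a list of rows, each an object with "delta_pos": the shift along the tool's x, y, z in cm, a list of three; "twist": the turn, a rotation vector about the tool's x, y, z in degrees, a list of three; "grip": the opening in per cent of the stroke, from 0 (shut) to 100 (fully open). In form: [{"delta_pos": [tx, ty, tz], "twist": [wx, wy, wz], "grip": grip}, ...]. A call has exactly 5 rows; each row is the pose to reach, as a shift and turn from the pose commanded when the call began, along the tool's axes at that moment; what a row does not reach only later rows make up. A row lasts 1/10 s, in which the tool goes at most 50 mm and 8.59 degrees, less where a joint would pass 70% of its speed; a pose out of reach is approached as far as the arm can. A call with a gripper value outside its range is refused whole. The fingers move at their own pace and stop on an object; FORCE is the grip in N (left out, the last holds). Time passes only in rows, so rows that repeat a pose let the fingers close, or fill a call up. It gives the time, the measured TCP pose, the force and the opening at its end, in the units of the state.
- state(): the state, without advancing time (a new reading comes with each control period).
- imaging.grab_frame(name): name is "side" or "top"; returns (picture, depth): 480x640x3 uint8, red, green, blue; 480x640 float32, mm along the optical axis (not along the pixel's ray), 0 where there is no reading.
- imaging.camera_info(name): a dict with "fx", "fy", "cx", "cy" (pixels), "k1" (the pictures are not rectified: a ray, as slopes to the right and down, at radius r is drawn at 1 + k1 r^2 times it, then the intrinsics apply), "R" (3x3) and "t" (3): a world point X has camera coordinates R X + t. Camera axes: x right, y down, z forward; pixel columns grow to the right and rows downward; lengths in mm; the calibration is good to about 2 mm. A picture is of the moment at which its call begins. camera_info takes no time and is no camera call.
- job.job_done(): hands the job in, once; it reports no verdict.
The state is a dict: "time_s": time; "qpos": joint angles; "qvel": joint speeds; "effort": joint torques, N m; "ee_pos": TCP position; "ee_rot": TCP orientation; "force": force on the tool from outside, world axes, zero at the start; "torque": the same for the moment, N m; "gripper_width": finger opening in mm.
Only numpy, scipy, OpenCV 4.12 (cv2) and the standard library are available. Lean on these libraries where they do the work, as an engineer would, in place of code of your own. Each camera call takes 0.05 s, during which the arm holds its last target.

### The job

Lift the round six-pocket carousel by its grip bar and fit it onto the stand's hub, turned so that its keyway goes over the key and it sits fully down on the turntable. Then press the stand's sprung lever exactly three times, all the way down and letting it come fully up each time, so the carousel clicks on three pockets. Finally stand the tall amber vial upright in the pocket that now faces the steel loading marker, let go of it, and leave the other things on the ledge alone.

Things in the scene. Friction and masses are not known exactly. Their poses are not given: they have to be found in the camera images.
- stand: White round housing 190 mm in diameter and 45 mm high, fixed on the ledge at varying place and yaw. Origin: centre of its underside; z up. A steel loading marker (small block, its top at 43 mm) sticks out of its rim on its -x side; the lever sticks out on its +y side. A steel turntable (156 mm across, its top 52 mm above the ledge) with the hub lies on top.
- load_spot (a point): Point fixed to the stand where the middle of the pocket facing the marker comes: 57 mm from the hub axis towards the marker (stand's -x), 56 mm above the ledge, which is the floor of a pocket once the carousel is seated.
- hub_top (a point): Centre of the top of the steel hub post, 77 mm above the ledge, on the stand's axis. The post is 36 mm in diameter, rises 25 mm above the turntable and is chamfered at the top. Its single key points along this point's x axis: 8 mm wide, reaching 28 mm from the axis, its top 70 mm above the ledge. Turns with the hub.
- hub (a joint): Turn of the hub (rad), growing counter-clockwise seen from above; near 0 at the start, when the key points along the stand's +x. A ratchet in the stand advances it to the next multiple of 1.047 (60 degrees, one pocket) with each full press of the lever; a part press gives part of that. It stays where it is left (friction 0.15 N m) and does not go back with the lever.
- lever (a joint): Sprung lever (rad): 0 when up, 0.45 fully down against its stop. It springs back up by itself when freed (within about 0.5 s). The press takes up to about 10 N at the pad. It must come back to within 0.04 of 0 to catch the next tooth.
- lever_pad (a point): Centre of the top face of the grey pad (50 by 44 mm) at the lever's end, about 186 mm from the stand's axis on its +y side; about 76 mm above the ledge when up, 30 mm when fully down. It swings about a level hinge parallel to the stand's x axis, 85 mm from the stand's axis and 46 mm above the ledge, so the way down is nearly vertical.
- carousel: Loose white round tray, 170 mm across, rim 28 mm high, 0.28 kg; six pockets between radial walls, centres 57 mm from the axis at 0, 60, 120.. degrees from its x axis, floor 4 mm thick. Origin: centre of its underside, z up. 41 mm bore in a 24 mm high collar with a 12 mm wide keyway on its +x side. Starts flat on the ledge; seated, its underside is 52 mm above the ledge (18 mm more if on the key).
- grip_bar (a point): Middle of the carousel's steel grip bar over the bore, 52 mm above the carousel's underside. The bar is 66 mm long along the carousel's y axis, 14 mm wide along its x axis, and spans 38 to 60 mm above the underside: grip across its width.
- tall_vial: Capped amber vial, the taller of two: 100 mm high, 34 mm in diameter, white cap 36 mm in diameter and 20 mm high at the top; about 60 g. Origin: centre of its underside, z up. Starts upright on the ledge.
- short_vial: The shorter amber vial, 62 mm high, 34 mm in diameter, to be left alone. Origin: centre of its underside. The two vials may have changed places.
- dropper: Small glass eyedropper bottle, 42 mm in diameter, 92 mm high, to be left alone. Origin: centre of its underside.
- tweezers: Steel tweezers 126 mm long, 20 mm wide, lying flat, to be left alone. Origin: under its middle.
- scoop: Plastic measuring scoop: cup 44 mm across and 26 mm high, with a handle reaching 95 mm along its x axis, to be left alone. Origin: centre of the cup's underside.
Mind the look-alikes: they are no part of the job. What is shaped like the carousel but green is not meant. Leave any pink look-alike of the tall_vial alone.

How it is judged (in metres and radians):
On the way, in this order (a step that is already met when the one before it is completed fails the run):
1. carousel seated on the keyed hub, before the lever has been worked (horizontal distance between carousel and stand below 0.005 m and z of carousel in the frame of stand between 0.049 and 0.055 m and value of joint hub between -0.25 and 0.6 rad), for 0.2 s.
2. first full press: one pocket on (value of joint lever above 0.41 rad and value of joint hub between 0.92 and 1.25 rad), for 0.05 s.
3. lever let up (value of joint lever below 0.04 rad), for 0.05 s.
4. second full press: two pockets on (value of joint lever above 0.41 rad and value of joint hub between 1.97 and 2.3 rad), for 0.05 s.
5. lever let up (value of joint lever below 0.04 rad), for 0.05 s.
6. third full press: three pockets on (value of joint lever above 0.41 rad and value of joint hub between 3.02 and 3.35 rad), for 0.05 s.
7. lever let up (value of joint lever below 0.04 rad), for 0.05 s.
At the end, for the whole second after the job is handed in: Tall vial upright (within 0.1 rad), at rest on the pocket floor, within 28 mm of load_spot; carousel down on the keyed hub (underside 49 to 55 mm above the ledge, centred within 5 mm); hub three pockets on (2.95 to 3.35 rad); lever up (below 0.04) (horizontal distance between tall_vial and load_spot below 0.028 m and z of tall_vial in the frame of carousel between 0 and 0.009 m and angle between tall_vial's own z axis and vertical below 0.1 rad and linear speed of tall_vial below 0.02 m/s and horizontal distance between carousel and stand below 0.005 m and z of carousel in the frame of stand between 0.049 and 0.055 m and value of joint hub between 2.95 and 3.35 rad and value of joint lever below 0.04 rad); the robot touches nothing.
It fails at once if the short vial, dropper, tweezers or scoop moved more than 30 mm (distance of any of short_vial, dropper, tweezers, scoop from where it was at the start of the episode above 0.03 m).
It fails at once if the lever pressed a fourth time (value of joint hub above 3.6 rad).
It also fails if it takes over 70 s, if anything falls off the work surface, if the arm or the gripper's body presses on something with over 40 N, if the wrist force passes 120 N, or if a joint passes its speed limit or range.

## Working session

There is one attempt and no reset: what is moved stays moved. The work goes in short steps, Python scripts to look and compute and a shell command to move; the robot and the scene stay as the last step left them, time stands still between calls to the robot, and variables do not carry over. Pictures are saved under pics/ and viewed, and the job is handed in when it is done.

```bash
ls; mkdir -p pics; python3 - <<'E'
from workcell import state, imaging, job, env
import cv2,numpy as np,json
print(state())
for n in ("side","top"):
    im,d=imaging.grab_frame(n); np.savez(f"pics/{n}0.npz",im=im,d=d); cv2.imwrite(f"pics/{n}0.png",im[:,:,::-1])
    c=imaging.camera_info(n); print(n,c)
E
```

```text
pics
{'time_s': 0.0, 'qpos': array([ 7.27083509e+01,  1.83508406e+01,  8.97076409e+01, -1.38193654e-03,
        7.20443580e+01, -1.14691495e+00]), 'qvel': array([ 0.04413947, -0.1095241 , -0.00593426,  0.02737644, -0.02041398,
       -0.09228627]), 'effort': array([ 1.15192151e-04, -4.12477756e+01, -2.31963587e+01,  7.26874452e-02,
        4.56393859e-02, -1.62612387e-04]), 'ee_pos': array([159.74857047, 551.82094763, 213.11995096]), 'ee_rot': array([-9.01028452e+01,  7.44846022e-04, -1.61443076e+01]), 'force': array([-0.98408301, -0.9245136 , -0.37568172]), 'torque': array([ 0.03331277, -0.01059518, -0.01573027]), 'gripper_width': 91.15711361982312}
side {'fx': 470.0692730561962, 'fy': 470.0692730561962, 'cx': 317.7219899230896, 'cy': 235.41766653298794, 'k1': -0.08381877879850433, 'R': array([[ 0.97453703, -0.22300612, -0.02336332],
       [-0.15978429, -0.61757682, -0.77010899],
       [ 0.15731037,  0.75423282, -0.63748436]]), 't': array([-543.5844226 ,  139.49954971,  932.25407381])}
top {'fx': 544.5072526125692, 'fy': 544.5072526125692, 'cx': 319.41541897644316, 'cy': 236.57493793043298, 'k1': -0.032122826930456864, 'R': array([[ 0.01381005, -0.999747  , -0.01775464],
       [-0.98491043, -0.01053732, -0.17274378],
       [ 0.17251298,  0.01987233, -0.98480676]]), 't': array([ -31.63709402,  550.22320581, 1139.30972438])}
```

View pics/top0.png

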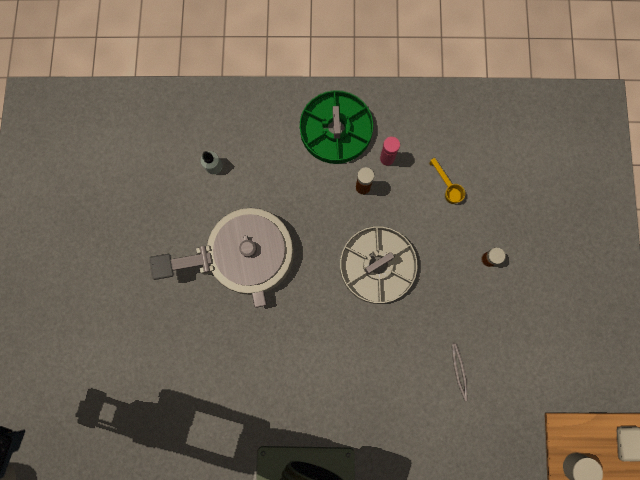

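View pics/side0.png

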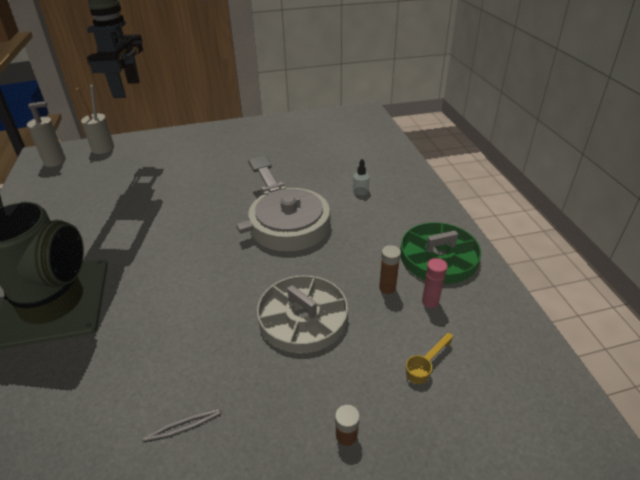

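The candidates, by pixel:
- **White carousel:** top (379,265). The green one at (337,127) is the look-alike.
- **Tall amber vial:** probably top (365,180), side (389,270).
- **Pink look-alike:** top (390,151).
- **Short amber vial:** top (494,257), side (347,425).
- **Stand:** top (250,251). Its lever pad is at (161,266), the marker at (259,298) and the key at (246,238).

Next I'll take measurements and enlarged crops.

```bash
cat > h.py <<'E'
import numpy as np,cv2
from workcell import state, imaging
from scipy.spatial.transform import Rotation as Ro
def K(c): return np.array([[c['fx'],0,c['cx']],[0,c['fy'],c['cy']],[0,0,1]])
def slopes(c,uv):
    uv=np.asarray(uv,float).reshape(-1,1,2)
    return cv2.undistortPoints(uv,K(c),np.array([c['k1'],0,0,0.]))[:,0]
def ray(name,uv):
    c=imaging.camera_info(name); s=slopes(c,uv); d=np.c_[s,np.ones(len(s))]@c['R']
    return -c['R'].T@c['t'],d
def onplane(name,uv,z):
    o,d=ray(name,uv); return o+d*((z-o[2])/d[:,2])[:,None]
def cloud(name,depth):
    c=imaging.camera_info(name); v,u=np.mgrid[:480,:640]
    s=slopes(c,np.c_[u.ravel(),v.ravel()]); z=depth.ravel().astype(float)
    P=(np.c_[s*z[:,None],z]-c['t'])@c['R']; P[z==0]=np.nan
    return P.reshape(480,640,3)
def proj(name,X):
    c=imaging.camera_info(name); 
    return cv2.projectPoints(np.asarray(X,float).reshape(-1,3),cv2.Rodrigues(c['R'])[0],c['t'],K(c),np.array([c['k1'],0,0,0.]))[0][:,0]
def Rt():
    return Ro.from_euler('xyz',state()['ee_rot'],degrees=True).as_matrix()
E
python3 - <<'E'
from h import *
T=np.load('pics/top0.npz');S=np.load('pics/side0.npz')
PT=cloud('top',T['d']);PS=cloud('side',S['d'])
def crop(im,u,v,w,h,k): return cv2.resize(im[v:v+h,u:u+w,::-1],None,fx=k,fy=k,interpolation=cv2.INTER_CUBIC)
cv2.imwrite('pics/c1.png',np.clip(crop(T['im'],140,195,290,120,2.7).astype(float)*1.1,0,255).astype(np.uint8))
cv2.imwrite('pics/c2.png',crop(S['im'],230,140,260,210,3))
g=PT[420,100];print('floor',PT[380:400,200:300,2].mean(),np.nanmedian(PT[340:400,200:300,2]))
for n,(u,v) in dict(hub=(248,248),turn=(270,230),rim=(250,212),pad=(161,266),mark=(259,298),bar=(379,265),vialcap=(366,174),scap=(496,256),pink=(391,144)).items(): print(n,PT[v,u].round(1))
for n,(u,v) in dict(hub=(290,203),bar=(301,299),cap=(390,254),pink=(437,266),scap=(347,415),pad=(259,162)).items(): print(n,PS[v,u].round(1))
E
```

```text
floor nan 0.9317663764698644
hub [518.9 125.5  79. ]
turn [562.7  82.7  54.7]
rim [604.9 129.5  43.2]
pad [478.2 309.1  79.3]
mark [415.9 103.6  41.6]
bar [ 488.  -153.    61.2]
vialcap [ 677.2 -123.   100.3]
scap [ 510.  -402.7   61.9]
pink [ 743.3 -176.3  103.4]
hub [522.4 116.8  73.7]
bar [ 491.2 -161.7   59.4]
cap [ 669.3 -128.8  100.5]
pink [ 741.1 -180.6  100.1]
scap [ 510.5 -402.4   61.3]
pad [477.3 311.2  75.5]
```

View pics/c1.png

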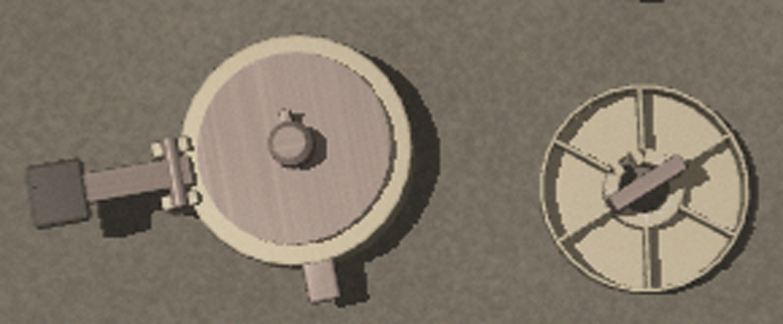

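View pics/c2.png

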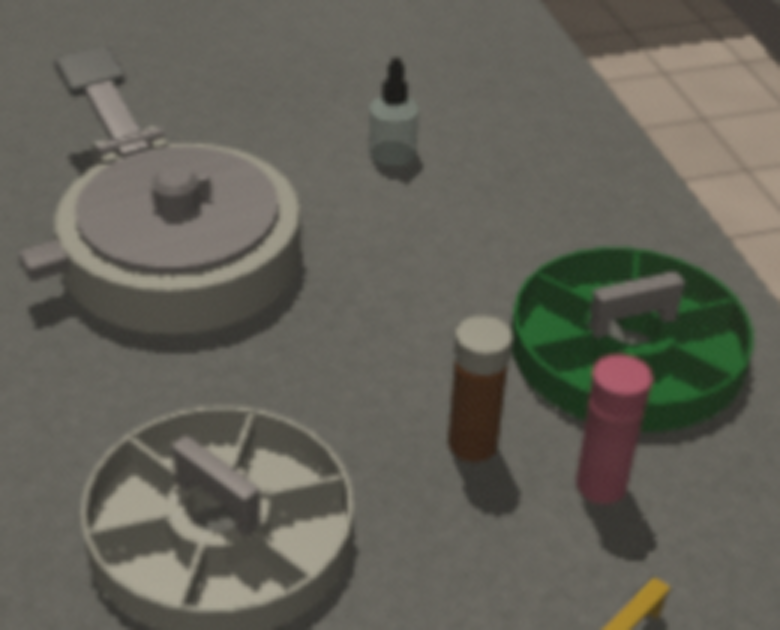

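```bash
cat > m.py <<'E'
from h import *
from scipy.optimize import least_squares
def cfit(P,r=None):
    f=lambda p:np.hypot(P[:,0]-p[0],P[:,1]-p[1])-(r or p[2])
    s=least_squares(f,[*P[:,:2].mean(0),r or 80],loss='soft_l1'); return s.x.round(2), np.abs(s.fun).mean().round(2)
def outer(name,mask,z):
    cs,_=cv2.findContours(mask.astype(np.uint8),cv2.RETR_EXTERNAL,cv2.CHAIN_APPROX_NONE); c=max(cs,key=cv2.contourArea)[:,0]
    return c,onplane(name,c,z)
E
python3 - <<'E'
from m import *
for n in ('top','side'):
    D=np.load(f'pics/{n}0.npz'); P=cloud(n,D['d']); im=D['im']; hsv=cv2.cvtColor(im,cv2.COLOR_RGB2HSV)
    X,Y,Z=np.moveaxis(P,2,0)
    near=lambda x,y,r:np.hypot(X-x,Y-y)<r
    lo,hi=(26,33) if n=='top' else (24,32)
    m=near(487,-155,95)&~near(487,-155,70)&(Z>lo)&(Z<hi)
    print(n,'carousel rim',m.sum(),cfit(P[m][:,:2]), cfit(P[m][:,:2],83.5))
    m=near(520,120,90)&(Z>50)&(Z<59); print('turntable',m.sum(),P[m][:,2].mean(),end=' ')
    # enclosing contour
    mm=m.astype(np.uint8); mm=cv2.morphologyEx(mm,cv2.MORPH_CLOSE,np.ones((9,9)))
    c,Q=outer(n,mm,52); print(cfit(Q),cfit(Q,78))
    m=near(520,120,30)&(Z>72); print('hubtop',m.sum(),P[m].mean(0)); 
    if m.sum(): c,Q=outer(n,m,77);print(cfit(Q))
    m=near(488,-155,45)&(Z>50); q=P[m]; print('bar',m.sum(),q.mean(0)); c,Q=outer(n,m,60); r=cv2.minAreaRect(Q[:,:2].astype(np.float32)); print(r)
    m=near(478,310,45)&(Z>55);c,Q=outer(n,m,76); print('pad',P[m].mean(0),cv2.minAreaRect(Q[:,:2].astype(np.float32)))
    m=near(415,103,35)&(Z>30)&~near(520,120,100);print('mark',P[m].mean(0) if m.any() else 0)
    for nm,x,y,z in(('tall',672,-125,100),('short',510,-402,62)):
        m=near(x,y,35)&(Z>z-6)&(Z<z+6);c,Q=outer(n,m,z); print(nm,m.sum(),cfit(Q),cv2.minEnclosingCircle(Q[:,:2].astype(np.float32)))
E
```

```text
top carousel rim 337 (array([ 494.26, -154.3 ,   82.9 ]), np.float64(1.57)) (array([ 494.24, -154.3 ,   83.5 ]), np.float64(1.67))
turntable 3468 53.39996633131516 (array([521.18, 124.82,  81.09]), np.float64(2.9)) (array([521.22, 126.59,  78.  ]), np.float64(3.88))
hubtop 216 [520.93228129 128.11972642  77.04844887]
(array([521.  , 128.02,  16.97]), np.float64(1.33))
bar 209 [ 494.01213465 -154.03728109   60.42355153]
((494.0161437988281, -154.04013061523438), (14.389500617980957, 66.40071105957031), 32.38175964355469)
pad [479.56018129 303.68373639  74.6034838 ] ((480.4639892578125, 298.3921813964844), (50.32926940917969, 71.860107421875), 11.083551406860352)
mark [410.01794277 102.67050175  43.04726849]
tall 218 (array([ 674.91, -121.52,   17.14]), np.float64(0.68)) ((674.9910888671875, -121.49519348144531), 18.160127639770508)
short 221 (array([ 511.32, -402.71,   17.22]), np.float64(0.54)) ((511.1523132324219, -402.28765869140625), 18.631561279296875)
side carousel rim 585 (array([ 492.61, -153.01,   82.85]), np.float64(1.55)) (array([ 492.67, -152.9 ,   83.5 ]), np.float64(1.66))
turntable 1899 52.28405047155851 (array([519.  , 129.58,  77.41]), np.float64(0.92)) (array([518.97, 129.58,  78.  ]), np.float64(1.02))
hubtop 113 [518.71019099 126.2982893   75.87626149]
(array([518.07, 124.94,  16.29]), np.float64(0.87))
bar 291 [ 492.71968053 -155.98470314   57.75400017]
((492.1075439453125, -157.7701416015625), (19.062013626098633, 71.8673095703125), 32.17837905883789)
pad [478.04894953 302.19820449  72.99179783] ((478.4263000488281, 292.8822937011719), (50.077056884765625, 97.94775390625), 7.49704647064209)
mark [409.14092572 100.98190228  40.51221165]
tall 218 (array([ 672.65, -123.55,   18.15]), np.float64(0.9)) ((671.5187377929688, -122.886962890625), 20.334238052368164)
short 463 (array([ 509.98, -404.17,   17.63]), np.float64(0.36)) ((510.4373779296875, -404.54620361328125), 18.65581512451172)
```

```bash
python3 - <<'E'
from m import *
D=np.load('pics/top0.npz'); P=cloud('top',D['d']); im=D['im']; X,Y,Z=np.moveaxis(P,2,0)
h=np.array([521,128.]); r=np.hypot(X-h[0],Y-h[1])
m=(r>19)&(r<32)&(Z>60); print('key pts',P[m].round(1).tolist())
q=P[m].mean(0);print(np.degrees(np.arctan2(q[1]-h[1],q[0]-h[0])))
# carousel keyway: floor/ledge depth near r 18..24
c=np.array([494.1,-154.2]);r=np.hypot(X-c[0],Y-c[1]);a=np.degrees(np.arctan2(Y-c[1],X-c[0]))
for lo in range(-180,180,10):
    k=(r>21)&(r<28)&(a>=lo)&(a<lo+10)
    print(lo,np.round(np.nanmedian(Z[k]),0) if k.any() else None,end='; ')
c1=im[225:275,225:275,::-1];cv2.imwrite('pics/hub.png',cv2.resize(c1,None,fx=10,fy=10,interpolation=cv2.INTER_NEAREST))
E
```

```text
key pts [[548.0, 131.9, 72.2], [546.1, 136.4, 70.2], [545.9, 134.0, 71.8], [546.1, 132.1, 70.5], [545.8, 129.6, 72.8], [544.3, 136.6, 68.4], [543.7, 134.0, 71.6], [544.0, 132.0, 70.4], [543.7, 129.6, 72.3], [540.8, 135.3, 76.2], [540.9, 133.3, 75.3], [541.5, 131.7, 71.9], [541.2, 129.2, 74.1], [539.3, 135.9, 72.2], [541.1, 128.8, 62.2], [532.4, 150.5, 60.2]]
14.929679312630034
-180 24.0; -170 26.0; -160 25.0; -150 24.0; -140 26.0; -130 26.0; -120 26.0; -110 25.0; -100 26.0; -90 25.0; -80 28.0; -70 62.0; -60 58.0; -50 61.0; -40 24.0; -30 25.0; -20 24.0; -10 24.0; 0 25.0; 10 19.0; 20 1.0; 30 1.0; 40 22.0; 50 25.0; 60 26.0; 70 26.0; 80 24.0; 90 27.0; 100 61.0; 110 60.0; 120 61.0; 130 58.0; 140 27.0; 150 26.0; 160 27.0; 170 24.0;
```

View pics/hub.png

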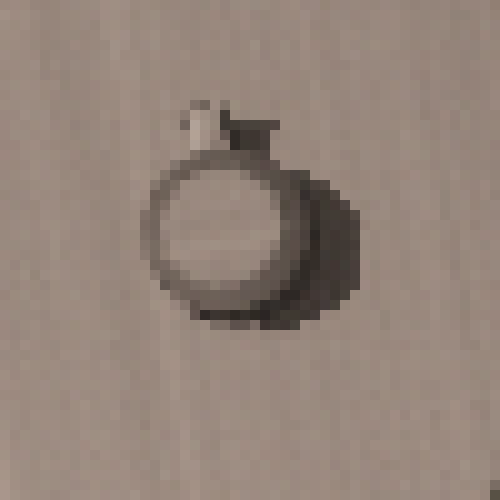

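```bash
python3 - <<'E'
from m import *
a=onplane('top',[[246.7,246.7]],77)[0];b=onplane('top',[[245.1,237]],70)[0];print(a,b,np.degrees(np.arctan2(*(b-a)[1::-1])))
print(proj('top',[521,128,77]),proj('top',[519,126,77]))
D=np.load('pics/top0.npz');im=D['im'];hsv=cv2.cvtColor(im,cv2.COLOR_RGB2HSV)
# housing outer + carousel outer colour: print samples
for p in((250,212),(215,225),(379,230),(300,330)):print(p,hsv[p[1],p[0]],im[p[1],p[0]])
P=cloud('top',D['d']);X,Y,Z=np.moveaxis(P,2,0);r=np.hypot(X-521,Y-128)
m=(r<115)&(Z>38)&(Z<62);m=cv2.morphologyEx(m.astype(np.uint8),cv2.MORPH_OPEN,np.ones((15,15)));m=cv2.morphologyEx(m,cv2.MORPH_CLOSE,np.ones((25,25)))
c,Q=outer('top',m,45);print('housing',cfit(Q),cfit(Q,95))
# pad: dark gray mask
m=(np.hypot(X-478,Y-309)<40)&(im.max(2)<95)&(Z>60);c,Q=outer('top',m,76);print('pad',cv2.minAreaRect(Q[:,:2].astype(np.float32)))
m=(r>98)&(np.hypot(X-412,Y-103)<30)&(Z>36);c,Q=outer('top',m,43);print('mark',cv2.minAreaRect(Q[:,:2].astype(np.float32)))
# rim angles carousel
m=(np.hypot(X-494,Y+154)<95)&(Z>22);m=cv2.morphologyEx(m.astype(np.uint8),cv2.MORPH_CLOSE,np.ones((25,25)));c,Q=outer('top',m,28);print('car',cfit(Q),cfit(Q,85))
E
```

```text
[521.93163809 128.71323744  77.        ] [544.01643071 134.02130653  70.        ] 13.514666583335396
[[247.01834941 247.13710164]] [[247.92204749 248.07836751]]
(250, 212) [ 20  54 180] [180 167 142]
(215, 225) [ 19  51 139] [139 129 111]
(379, 230) [18 63 81] [81 73 61]
(300, 330) [ 17  42 115] [115 107  96]
housing (array([520.03, 128.09,  87.45]), np.float64(8.36)) (array([519.32, 128.72,  95.  ]), np.float64(10.85))
pad ((478.3286437988281, 309.9768371582031), (51.26820373535156, 47.098182678222656), 13.241708755493164)
mark ((412.0528259277344, 103.12208557128906), (27.531269073486328, 26.58115577697754), 13.265100479125977)
car (array([ 494.46, -154.26,   83.81]), np.float64(0.54)) (array([ 494.53, -154.29,   85.  ]), np.float64(1.19))
```

```bash
cat > go.py <<'E'
# usage: go.py x y z zang  -> tool-axes delta (cm) and twist about y (deg); zang = angle of the jaw axis (tool z) in world
import sys; from h import *
s=state();R=Rt();t=np.array(list(map(float,sys.argv[1:4])))
d=R.T@(t-s['ee_pos'])/10
a=np.radians(float(sys.argv[4])); Rw=np.c_[[np.sin(a),-np.cos(a),0],[0,0,-1],[np.cos(a),np.sin(a),0]]
w=Ro.from_matrix(R.T@Rw).as_rotvec(degrees=True)
print('t',round(s['time_s'],2),'pos',s['ee_pos'].round(1),'zang',np.degrees(np.arctan2(R[1,2],R[0,2])).round(2),'F',s['force'].round(1),'w',round(s['gripper_width'],1),'q6',s['qpos'][5].round(0)); print('delta cm',d.round(2),'twist',w.round(2))
E
python3 go.py 494.2 -154.2 214 32.3
```

```text
t 0.1 pos [159.8 551.9 213.2] zang 73.85 F [0.3 0.1 0. ] w 91.3 q6 -1.0
delta cm [ 5.176e+01  1.000e-02 -5.852e+01] twist [9.000e-02 4.155e+01 3.000e-02]
```

```bash
python3 -m pendant '[{"delta_pos":[3.3,0,-3.75],"twist":[0,3,0],"grip":100},{"delta_pos":[6.6,0,-7.5],"twist":[0,6,0],"grip":100},{"delta_pos":[9.9,0,-11.2],"twist":[0,9,0],"grip":100},{"delta_pos":[13.2,0,-15],"twist":[0,12,0],"grip":100},{"delta_pos":[16.5,0,-18.7],"twist":[0,15,0],"grip":100}]' 30; python3 go.py 494.2 -154.2 214 32.3
```

```text
time_s: 0.6
ee_pos: [266.6, 324.8, 213.7]
ee_rot: [-90.0, -0.0, -31.2]
force: [1.2, 0.1, -0.7]
gripper_width: 90.9
t 0.6 pos [266.6 324.8 213.7] zang 58.79 F [ 1.2  0.1 -0.7] w 90.9 q6 -10.0
delta cm [ 4.429e+01 -1.000e-02 -2.917e+01] twist [2.000e-02 2.649e+01 2.000e-02]
```

```bash
python3 -m pendant '[{"delta_pos":[4.1,0,-2.7],"twist":[0,3,0],"grip":100},{"delta_pos":[8.2,0,-5.4],"twist":[0,6,0],"grip":100},{"delta_pos":[12.3,0,-8.1],"twist":[0,9,0],"grip":100},{"delta_pos":[16.4,0,-10.8],"twist":[0,12,0],"grip":100},{"delta_pos":[20.5,0,-13.5],"twist":[0,15,0],"grip":100}]' 30; python3 go.py 494.2 -154.2 120 32.3
```

```text
time_s: 1.1
ee_pos: [372.2, 103.3, 213.9]
ee_rot: [-90.0, 0.0, -46.3]
force: [0.6, 0.2, -0.2]
gripper_width: 91.2
t 1.1 pos [372.2 103.3 213.9] zang 43.74 F [ 0.6  0.2 -0.2] w 91.2 q6 -30.0
delta cm [27.04  9.39 -8.99] twist [-0.02 11.44 -0.  ]
```

```bash
python3 -m pendant '[{"delta_pos":[4.6,1.5,-1.5],"twist":[0,3,0],"grip":100},{"delta_pos":[9.2,3,-3],"twist":[0,6,0],"grip":100},{"delta_pos":[13.8,4.5,-4.5],"twist":[0,9,0],"grip":100},{"delta_pos":[18.4,6,-6],"twist":[0,11.4,0],"grip":85},{"delta_pos":[23,8,-7.5],"twist":[0,11.4,0],"grip":60}]' 30; python3 go.py 494.2 -154.2 90 32.3
```

```text
time_s: 1.6
ee_pos: [476.0, -110.6, 135.4]
ee_rot: [-89.9, -0.0, -57.6]
force: [1.0, 1.0, 0.9]
gripper_width: 77.9
t 1.6 pos [ 476.  -110.6  135.4] zang 32.37 F [1.  1.  0.9] w 77.9 q6 -47.0
delta cm [ 4.65  4.54 -0.81] twist [-0.06  0.07  0.04]
```

```bash
python3 -m pendant '[{"delta_pos":[3,2.5,-0.5],"twist":[0,0,0],"grip":55},{"delta_pos":[4.65,4.5,-0.8],"twist":[0,0,0],"grip":55},{"delta_pos":[4.65,4.5,-0.8],"twist":[0,0,0],"grip":55},{"delta_pos":[4.65,4.5,-0.8],"twist":[0,0,0],"grip":55},{"delta_pos":[4.65,4.5,-0.8],"twist":[0,0,0],"grip":55}]' 30; python3 go.py 494.2 -154.2 34.5 32.3; python3 - <<'E'
from h import *
a,_=imaging.grab_frame('top');b,_=imaging.grab_frame('side')
cv2.imwrite('pics/g1.png',np.hstack([cv2.resize(a[190:340,300:460,::-1],(400,375)),cv2.resize(b[240:390,220:380,::-1],(400,375))]))
E
```

```text
time_s: 2.1
ee_pos: [493.6, -151.3, 91.6]
ee_rot: [-90.0, -0.0, -57.5]
force: [0.2, -0.2, 0.8]
gripper_width: 50.1
t 2.1 pos [ 493.6 -151.3   91.6] zang 32.5 F [ 0.2 -0.2  0.8] w 50.1 q6 -51.0
delta cm [ 0.28  5.71 -0.11] twist [-0.05  0.2   0.03]
```

View pics/g1.png

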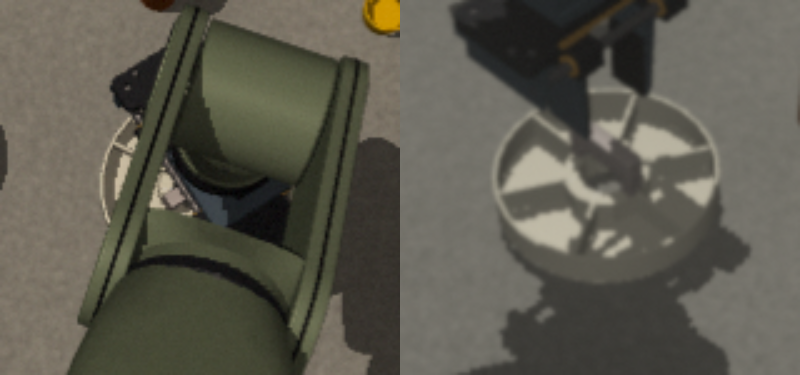

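The enlarged side view (right half) shows the fingers on either side of the white carousel's bar, so I'm going down.

```bash
python3 -m pendant '[{"delta_pos":[0.28,2,-0.1],"twist":[0,0.2,0],"grip":50},{"delta_pos":[0.28,4,-0.1],"twist":[0,0.2,0],"grip":50},{"delta_pos":[0.28,5.2,-0.1],"twist":[0,0.2,0],"grip":50},{"delta_pos":[0.28,5.7,-0.1],"twist":[0,0.2,0],"grip":50},{"delta_pos":[0.28,5.7,-0.1],"twist":[0,0.2,0],"grip":50}]' 30; python3 go.py 494.2 -154.2 34.5 32.3
```

```text
time_s: 2.7
ee_pos: [494.0, -154.5, 33.7]
ee_rot: [-90.0, 0.0, -57.7]
force: [0.2, -0.6, -0.2]
gripper_width: 46.0
t 2.7 pos [ 494.  -154.5   33.7] zang 32.29 F [ 0.2 -0.6 -0.2] w 46.0 q6 -51.0
delta cm [-0.02 -0.08  0.03] twist [ 0.01 -0.01 -0.03]
```

```bash
python3 -m pendant '[{"delta_pos":[0,0,0],"twist":[0,0,0],"grip":30},{"delta_pos":[0,0,0],"twist":[0,0,0],"grip":10},{"delta_pos":[0,0,0],"twist":[0,0,0],"grip":5},{"delta_pos":[0,0,0],"twist":[0,0,0],"grip":5},{"delta_pos":[0,0,0],"twist":[0,0,0],"grip":5}]' 40; python3 go.py 494.2 -154.2 34.5 32.3
```

```text
time_s: 3.2
ee_pos: [494.3, -155.0, 34.2]
ee_rot: [-90.0, -0.0, -57.7]
force: [-0.5, -0.3, 0.8]
gripper_width: 13.2
t 3.2 pos [ 494.3 -155.    34.2] zang 32.26 F [-0.5 -0.3  0.8] w 13.2 q6 -51.0
delta cm [-0.07 -0.03  0.04] twist [-0.02 -0.04  0.02]
```

```bash
python3 -m pendant '[{"delta_pos":[0,-2,0],"twist":[0,0,0],"grip":5},{"delta_pos":[0,-4.5,0],"twist":[0,0,0],"grip":5},{"delta_pos":[0,-7,0],"twist":[0,0,0],"grip":5},{"delta_pos":[0,-9,0],"twist":[0,0,0],"grip":5},{"delta_pos":[0,-10,0],"twist":[0,0,0],"grip":5}]' 40; python3 go.py 521.2 127.7 134 13.3
```

```text
time_s: 3.7
ee_pos: [494.5, -155.0, 135.0]
ee_rot: [-89.9, -0.1, -57.7]
force: [-0.5, -1.1, -2.6]
gripper_width: 13.6
t 3.7 pos [ 494.5 -155.   135. ] zang 32.25 F [-0.5 -1.1 -2.6] w 13.6 q6 -51.0
delta cm [-22.48   0.09  17.34] twist [-0.08 18.95  0.06]
```

```bash
python3 -m pendant '[{"delta_pos":[-3,0,2.3],"twist":[0,4,0],"grip":5},{"delta_pos":[-6.5,0,5],"twist":[0,8,0],"grip":5},{"delta_pos":[-10,0,7.7],"twist":[0,12,0],"grip":5},{"delta_pos":[-13.5,0,10.4],"twist":[0,16,0],"grip":5},{"delta_pos":[-17,0,13.1],"twist":[0,19,0],"grip":5}]' 40;  python3 go.py 521.2 127.7 134 13.3
```

```text
time_s: 4.2
ee_pos: [513.3, 60.4, 132.8]
ee_rot: [-90.1, 0.0, -76.9]
force: [0.5, -0.9, -3.7]
gripper_width: 13.9
t 4.2 pos [513.3  60.4 132.8] zang 13.09 F [ 0.5 -0.9 -3.7] w 13.9 q6 -8.0
delta cm [-6.38 -0.12  2.29] twist [ 0.12 -0.21 -0.02]
```

```bash
python3 -m pendant '[{"delta_pos":[-3,0,1.1],"twist":[0,0,0],"grip":5},{"delta_pos":[-5.5,0,2.0],"twist":[0,0,0],"grip":5},{"delta_pos":[-6.4,0,2.3],"twist":[0,-0.1,0],"grip":5},{"delta_pos":[-6.4,0,2.3],"twist":[0,-0.1,0],"grip":5},{"delta_pos":[-6.4,0,2.3],"twist":[0,-0.1,0],"grip":5}]' 40;  python3 go.py 521.2 127.7 134 13.3; python3 - <<'E'
from m import *
from workcell import state
a,da=imaging.grab_frame('top');b,db=imaging.grab_frame('side')
np.savez('pics/l.npz',a=a,da=da,b=b,db=db)
cv2.imwrite('pics/l1.png',np.hstack([cv2.resize(a[170:330,170:330,::-1],(400,400)),cv2.resize(b[100:260,210:370,::-1],(400,400))]))
P=cloud('side',db);X,Y,Z=np.moveaxis(P,2,0);r=np.hypot(X-521,Y-128)
m=(r<95)&(r>73)&(Z>120)&(Z<135);print(m.sum(),np.histogram(Z[m],5));print(cfit(P[m][:,:2]),cfit(P[m][:,:2],83.5))
E
```

```text
time_s: 4.7
ee_pos: [521.3, 125.4, 133.2]
ee_rot: [-90.1, -0.0, -76.6]
force: [0.4, -0.2, -2.9]
gripper_width: 13.5
t 4.7 pos [521.3 125.4 133.2] zang 13.35 F [ 0.4 -0.2 -2.9] w 13.5 q6 -1.0
delta cm [-0.22 -0.08  0.04] twist [0.11 0.05 0.04]
555 (array([113, 109, 136, 153,  44]), array([120.02210647, 122.0205877 , 124.01906892, 126.01755014,
       128.01603136, 130.01451258]))
(array([520.7 , 126.72,  82.87]), np.float64(1.48)) (array([520.77, 126.94,  83.5 ]), np.float64(1.57))
```

View pics/l1.png

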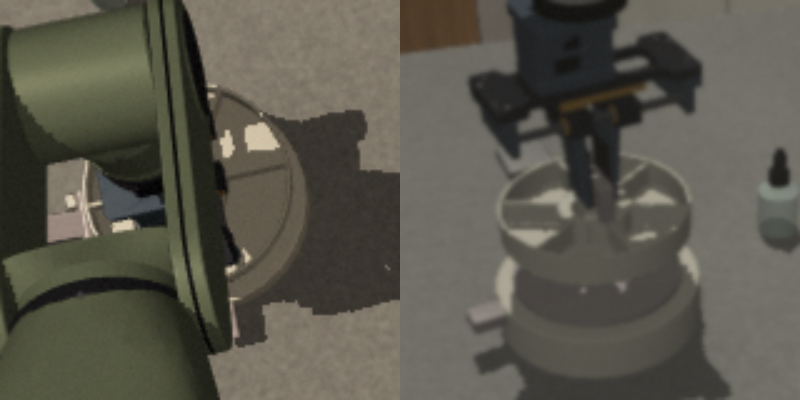

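```bash
python3 -m pendant '[{"delta_pos":[-0.2,0,0],"twist":[0,0,0],"grip":5},{"delta_pos":[-0.2,0.6,0],"twist":[0,0,0],"grip":5},{"delta_pos":[-0.2,1.2,0],"twist":[0,0,0],"grip":5},{"delta_pos":[-0.2,1.8,0],"twist":[0,0,0],"grip":5},{"delta_pos":[-0.2,1.8,0],"twist":[0,0,0],"grip":5}]' 40;  python3 go.py 521.3 127.5 134 13.3
```

```text
time_s: 5.3
ee_pos: [520.6, 128.0, 114.5]
ee_rot: [-90.2, 0.0, -76.7]
force: [-0.8, -0.3, -3.9]
gripper_width: 13.6
t 5.3 pos [520.6 128.  114.5] zang 13.35 F [-0.8 -0.3 -3.9] w 13.6 q6 -1.0
delta cm [ 0.07 -1.95  0.05] twist [ 0.15  0.05 -0.  ]
```

```bash
python3 -m pendant '[{"delta_pos":[0.07,0.3,0.05],"twist":[0,0,0],"grip":5},{"delta_pos":[0.07,0.6,0.05],"twist":[0,0,0],"grip":5},{"delta_pos":[0.07,0.9,0.05],"twist":[0,0,0],"grip":5},{"delta_pos":[0.07,1,0.05],"twist":[0,0,0],"grip":5},{"delta_pos":[0.07,1,0.05],"twist":[0,0,0],"grip":5}]' 40;  python3 go.py 521.3 127.5 86 13.3
```

```text
time_s: 5.8
ee_pos: [522.0, 127.8, 105.7]
ee_rot: [-90.0, 0.0, -76.6]
force: [-0.1, -0.4, -3.6]
gripper_width: 14.0
t 5.8 pos [522.  127.8 105.7] zang 13.36 F [-0.1 -0.4 -3.6] w 14.0 q6 -1.0
delta cm [ 0.01  1.97 -0.07] twist [ 0.02  0.06 -0.  ]
```

```bash
python3 -m pendant '[{"delta_pos":[0,0.2,-0.05],"twist":[0,0,0],"grip":5},{"delta_pos":[0,0.4,-0.05],"twist":[0,0,0],"grip":5},{"delta_pos":[0,0.6,-0.05],"twist":[0,0,0],"grip":5},{"delta_pos":[0,0.6,-0.05],"twist":[0,0,0],"grip":5},{"delta_pos":[0,0.6,-0.05],"twist":[0,0,0],"grip":5}]' 40;  python3 go.py 521.3 127.5 86 13.3
```

```text
time_s: 6.3
ee_pos: [521.6, 127.7, 99.8]
ee_rot: [-90.0, 0.0, -76.6]
force: [0.1, 0.5, -3.4]
gripper_width: 13.6
t 6.3 pos [521.6 127.7  99.8] zang 13.36 F [ 0.1  0.5 -3.4] w 13.6 q6 -1.0
delta cm [ 0.01  1.38 -0.03] twist [ 0.    0.06 -0.  ]
```

No contact yet, and the underside is already below the key's top. Lowering the rest of the way.

```bash
python3 -m pendant '[{"delta_pos":[0,0.35,-0.03],"twist":[0,0,0],"grip":5},{"delta_pos":[0,0.7,-0.03],"twist":[0,0,0],"grip":5},{"delta_pos":[0,1.05,-0.03],"twist":[0,0,0],"grip":5},{"delta_pos":[0,1.3,-0.03],"twist":[0,0,0],"grip":5},{"delta_pos":[0,1.36,-0.03],"twist":[0,0,0],"grip":5}]' 40;  python3 go.py 521.3 127.5 86 13.3
```

```text
time_s: 6.8
ee_pos: [521.1, 127.6, 86.1]
ee_rot: [-90.0, 0.0, -76.6]
force: [-2.3, -0.5, 0.6]
gripper_width: 14.0
t 6.8 pos [521.1 127.6  86.1] zang 13.36 F [-2.3 -0.5  0.6] w 14.0 q6 -1.0
delta cm [0.01 0.01 0.01] twist [ 0.03  0.06 -0.01]
```

```bash
python3 -m pendant '[{"delta_pos":[0,0,0],"twist":[0,0,0],"grip":25},{"delta_pos":[0,0,0],"twist":[0,0,0],"grip":45},{"delta_pos":[0,0,0],"twist":[0,0,0],"grip":45},{"delta_pos":[0,-2,0],"twist":[0,0,0],"grip":45},{"delta_pos":[0,-5,0],"twist":[0,0,0],"grip":45}]' 40;  python3 go.py 478.4 309.6 150 13.3
```

```text
time_s: 7.3
ee_pos: [520.2, 127.4, 135.5]
ee_rot: [-90.2, 0.0, -76.6]
force: [1.0, -0.1, 0.6]
gripper_width: 41.2
t 7.3 pos [520.2 127.4 135.5] zang 13.35 F [ 1.  -0.1  0.6] w 41.2 q6 -1.0
delta cm [-18.7   -1.45   0.14] twist [ 0.22  0.05 -0.01]
```

```bash
python3 -m pendant '[{"delta_pos":[-4,-0.5,0],"twist":[0,0,0],"grip":30},{"delta_pos":[-9,-0.5,0],"twist":[0,0,0],"grip":10},{"delta_pos":[-14,-0.5,0.1],"twist":[0,0,0],"grip":0},{"delta_pos":[-18.7,0,0.1],"twist":[0,0,0],"grip":0},{"delta_pos":[-18.7,2.5,0.1],"twist":[0,0,0],"grip":0}]' 40;  python3 go.py 478.4 309.6 77 13.3; python3 - <<'E'
from m import *
a,da=imaging.grab_frame('top');b,db=imaging.grab_frame('side')
cv2.imwrite('pics/s1.png',np.hstack([cv2.resize(a[170:330,140:300,::-1],(400,400)),cv2.resize(b[100:260,210:370,::-1],(400,400))]))
for n,d in(('top',da),('side',db)):
    P=cloud(n,d);X,Y,Z=np.moveaxis(P,2,0);r=np.hypot(X-521,Y-128)
    m=(r<90)&(r>74)&(Z>70)&(Z<90);print(n,m.sum(),np.nanmedian(Z[m&(Z>75)]),cfit(P[m&(Z>75)][:,:2],83.5))
    m=(r<45)&(Z>105)&(Z<118);c,Q=outer(n,m,112);print(m.sum(),P[m].mean(0),cv2.minAreaRect(Q[:,:2].astype(np.float32)))
E
```

```text
time_s: 7.8
ee_pos: [480.1, 316.4, 113.8]
ee_rot: [-89.5, 0.3, -76.3]
force: [1.5, -0.7, -0.4]
gripper_width: 4.2
t 7.8 pos [480.1 316.4 113.8] zang 13.65 F [ 1.5 -0.7 -0.4] w 4.2 q6 18.0
delta cm [ 0.64  3.68 -0.36] twist [-0.49  0.35 -0.29]
top 548 80.47741167614464 (array([521.45, 128.21,  83.5 ]), np.float64(1.29))
230 [521.19467296 127.59707181 112.59330717] ((521.0728149414062, 127.97537231445312), (15.250911712646484, 66.21055603027344), 13.339850425720215)
side 707 78.8166775822468 (array([520.23, 129.3 ,  83.5 ]), np.float64(1.46))
135 [519.81564955 125.86664223 111.0717532 ] ((519.5324096679688, 125.21060180664062), (16.658668518066406, 74.61478424072266), 13.523669242858887)
```

View pics/s1.png

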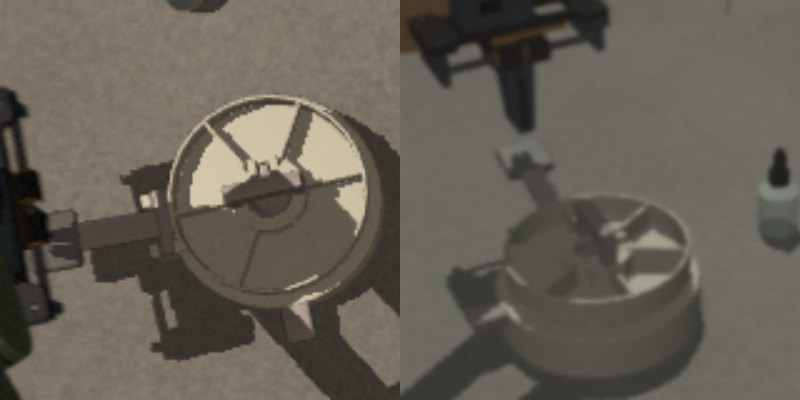

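The carousel is seated: its rim is at about 80 mm, the bar at 112 mm and its yaw 13.3°, and the key shows in the keyway. Now the first press.

```bash
python3 -m pendant '[{"delta_pos":[0.6,1,-0.3],"twist":[-0.5,0.3,-0.3],"grip":0},{"delta_pos":[0.6,2,-0.3],"twist":[-0.5,0.3,-0.3],"grip":0},{"delta_pos":[0.6,3,-0.3],"twist":[-0.5,0.3,-0.3],"grip":0},{"delta_pos":[0.6,4,-0.3],"twist":[-0.5,0.3,-0.3],"grip":0},{"delta_pos":[0.6,5,-0.3],"twist":[-0.5,0.3,-0.3],"grip":0}]' 40;  python3 go.py 478.4 309.6 32 13.3
```

```text
time_s: 8.4
ee_pos: [478.1, 304.1, 61.6]
ee_rot: [-90.4, -0.1, -77.1]
force: [-4.6, 4.0, 11.4]
gripper_width: 0.0
t 8.4 pos [478.1 304.1  61.6] zang 12.95 F [-4.6  4.  11.4] w 0.0 q6 18.0
delta cm [-0.54  2.96  0.17] twist [ 0.4  -0.35  0.14]
```

```bash
python3 -m pendant '[{"delta_pos":[-0.4,0.7,0.1],"twist":[0.4,-0.3,0.1],"grip":0},{"delta_pos":[-0.4,1.4,0.1],"twist":[0.4,-0.3,0.1],"grip":0},{"delta_pos":[-0.4,2.1,0.1],"twist":[0.4,-0.3,0.1],"grip":0},{"delta_pos":[-0.4,2.7,0.1],"twist":[0.4,-0.3,0.1],"grip":0},{"delta_pos":[-0.4,3,0.1],"twist":[0.4,-0.3,0.1],"grip":0}]' 40;  python3 go.py 478.4 309.6 30 13.3
```

```text
time_s: 8.9
ee_pos: [478.2, 305.8, 32.4]
ee_rot: [-90.1, -0.3, -76.6]
force: [-3.5, -6.2, 27.8]
gripper_width: 0.6
t 8.9 pos [478.2 305.8  32.4] zang 13.41 F [-3.5 -6.2 27.8] w 0.6 q6 18.0
delta cm [-0.37  0.24  0.11] twist [0.05 0.11 0.34]
```

```bash
cat > look.py <<'E'
from m import *
import sys
a,da=imaging.grab_frame('top');b,db=imaging.grab_frame('side')
cv2.imwrite(sys.argv[1],np.hstack([cv2.resize(a[170:330,140:300,::-1],(400,400)),cv2.resize(b[100:260,210:370,::-1],(400,400))]))
for n,d in(('top',da),('side',db)):
    P=cloud(n,d);X,Y,Z=np.moveaxis(P,2,0);r=np.hypot(X-521,Y-128)
    m=(r<45)&(Z>105)&(Z<118)
    if m.any(): c,Q=outer(n,m,112);print(n,m.sum(),P[m].mean(0).round(1),cv2.minAreaRect(Q[:,:2].astype(np.float32)))
    m=(r<90)&(r>74)&(Z>75)&(Z<90);print('rim',np.nanmedian(Z[m]),cfit(P[m][:,:2],83.5))
    m=np.hypot(X-478.4,Y-309)<16; print('pad z',np.nanpercentile(Z[m],[5,20,50]).round(1))
E
python3 look.py pics/p1.png; python3 go.py 478.4 309.6 30 13.3
```

```text
top 228 [520.9 128.8 112.6] ((521.0120849609375, 128.801025390625), (15.352676391601562, 66.00312042236328), 74.29208374023438)
rim 80.35072751533625 (array([520.98, 129.2 ,  83.5 ]), np.float64(1.31))
pad z [404.6 406.3 407.7]
side 179 [519.3 128.7 110.7] ((518.3735961914062, 125.36060333251953), (23.80076026916504, 65.31884002685547), 74.95450592041016)
rim 78.61774631409989 (array([519.66, 130.58,  83.5 ]), np.float64(1.49))
pad z [ 6.  37.  64.9]
t 9.0 pos [478.2 305.8  33. ] zang 13.4 F [-1.8 -6.7 15.4] w 0.2 q6 18.0
delta cm [-0.37  0.3   0.11] twist [0.04 0.1  0.33]
```

View pics/p1.png

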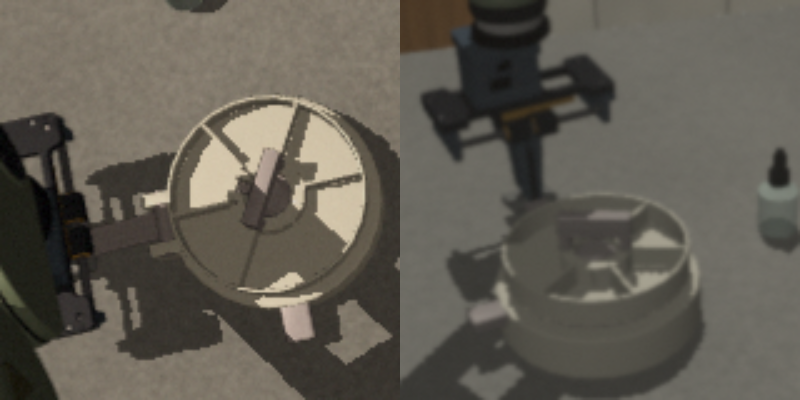

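The hub has turned about 61°. I'll press a little deeper to be sure of the stop, then let the lever up.

```bash
python3 -m pendant '[{"delta_pos":[0,0.2,0],"twist":[0,0,0],"grip":0},{"delta_pos":[0,0.3,0],"twist":[0,0,0],"grip":0},{"delta_pos":[0,0.3,0],"twist":[0,0,0],"grip":0},{"delta_pos":[0,0.3,0],"twist":[0,0,0],"grip":0},{"delta_pos":[0,0.3,0],"twist":[0,0,0],"grip":0}]'; python3 go.py 478.4 309.6 92 13.3
```

```text
time_s: 9.5
ee_pos: [478.3, 305.8, 32.3]
ee_rot: [-90.0, -0.3, -76.6]
force: [-5.1, -8.1, 30.2]
gripper_width: 0.4
t 9.5 pos [478.3 305.8  32.3] zang 13.4 F [-5.1 -8.1 30.2] w 0.4 q6 18.0
delta cm [-0.34 -5.97  0.1 ] twist [-0.02  0.1   0.31]
```

```bash
python3 -m pendant '[{"delta_pos":[-0.15,-3,0],"twist":[0,0,0.3],"grip":0},{"delta_pos":[-0.3,-6,0],"twist":[0,0,0.3],"grip":0},{"delta_pos":[-0.3,-7.5,0],"twist":[0,0,0.3],"grip":0},{"delta_pos":[-0.3,-7.5,0],"twist":[0,0,0.3],"grip":0},{"delta_pos":[-0.3,-7.5,0],"twist":[0,0,0.3],"grip":0}]'; python3 -m pendant '[{"delta_pos":[0,0,0],"twist":[0,0,0],"grip":0},{"delta_pos":[0,0,0],"twist":[0,0,0],"grip":0},{"delta_pos":[0,0,0],"twist":[0,0,0],"grip":0},{"delta_pos":[0,0,0],"twist":[0,0,0],"grip":0},{"delta_pos":[0,0,0],"twist":[0,0,0],"grip":0}]'; python3 go.py 478.4 309.6 32.3 13.3; python3 look.py pics/p2.png
```

```text
time_s: 10.0
ee_pos: [476.5, 309.9, 102.4]
ee_rot: [-90.1, 0.1, -76.7]
force: [-0.0, -0.6, -0.4]
gripper_width: 0.3
time_s: 10.5
ee_pos: [476.7, 310.3, 102.9]
ee_rot: [-90.1, 0.1, -76.6]
force: [0.9, -0.1, 0.1]
gripper_width: 0.4
t 10.5 pos [476.7 310.3 102.9] zang 13.36 F [ 0.9 -0.1  0.1] w 0.4 q6 18.0
delta cm [0.12 7.06 0.16] twist [ 0.12  0.06 -0.1 ]
top 230 [520.6 129.  112.3] ((520.7323608398438, 128.87969970703125), (15.352676391601562, 66.58432006835938), 74.29208374023438)
rim 80.45177741514233 (array([520.93, 129.14,  83.5 ]), np.float64(1.28))
pad z [  1.8 230.4 477.7]
side 179 [519.3 128.8 110.6] ((518.3766479492188, 125.3765640258789), (23.804283142089844, 65.31206512451172), 74.98738861083984)
rim 78.85302436391139 (array([519.76, 130.22,  83.5 ]), np.float64(1.51))
pad z [ 71.5  75.9 125. ]
```

View pics/p2.png

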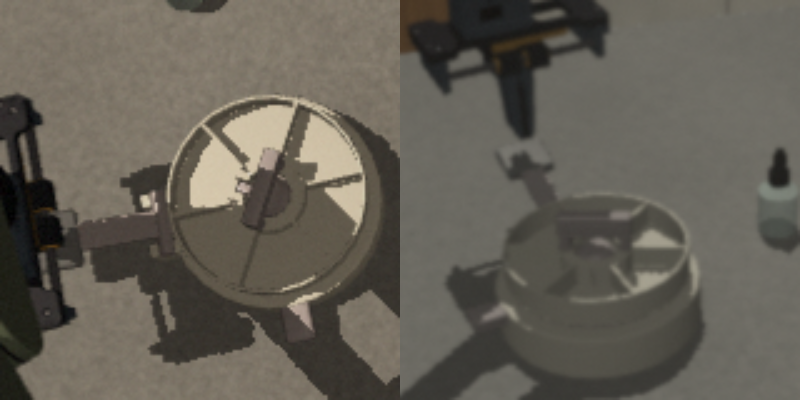

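The lever is up again, with the pad at about 76 mm. Second press.

```bash
python3 -m pendant '[{"delta_pos":[0.1,1.5,0.1],"twist":[0,0,0],"grip":0},{"delta_pos":[0.1,2.6,0.1],"twist":[0,0,0],"grip":0},{"delta_pos":[0.1,3.5,0.1],"twist":[0,0,0],"grip":0},{"delta_pos":[0.1,4.5,0.1],"twist":[0,0,0],"grip":0},{"delta_pos":[0.1,5.5,0.1],"twist":[0,0,0],"grip":0}]'; python3 go.py 478.4 309.6 32 13.3
```

```text
time_s: 11.1
ee_pos: [477.9, 311.6, 49.1]
ee_rot: [-90.0, 0.3, -76.7]
force: [-4.3, 4.5, 12.2]
gripper_width: 0.4
t 11.1 pos [477.9 311.6  49.1] zang 13.28 F [-4.3  4.5 12.2] w 0.4 q6 18.0
delta cm [0.21 1.71 0.  ] twist [ 0.01 -0.02 -0.3 ]
```

```bash
python3 -m pendant '[{"delta_pos":[0,0.7,0],"twist":[0,0,0],"grip":0},{"delta_pos":[0,1.3,0],"twist":[0,0,0],"grip":0},{"delta_pos":[0,1.8,0],"twist":[0,0,0],"grip":0},{"delta_pos":[0,2.1,0],"twist":[0,0,0],"grip":0},{"delta_pos":[0,2.1,0],"twist":[0,0,0],"grip":0}]'; python3 go.py 478.4 309.6 32 13.3;python3 look.py pics/p3.png
```

```text
time_s: 11.6
ee_pos: [478.4, 310.6, 31.8]
ee_rot: [-89.9, 0.2, -76.7]
force: [-8.7, -2.6, 32.0]
gripper_width: 0.6
t 11.6 pos [478.4 310.6  31.8] zang 13.34 F [-8.7 -2.6 32. ] w 0.6 q6 18.0
delta cm [ 0.1  -0.02 -0.02] twist [-0.06  0.04 -0.18]
top 211 [519.2 128.8 112.8] ((519.5877685546875, 129.59844970703125), (65.61518096923828, 13.051633834838867), 46.10987091064453)
rim 80.43082801811198 (array([519.84, 129.3 ,  83.5 ]), np.float64(1.35))
pad z [403.4 405.3 406.9]
side 151 [518.  127.5 110.6] ((518.4276123046875, 125.62867736816406), (72.0482177734375, 20.362300872802734), 46.21419906616211)
rim 78.74586870541297 (array([518.72, 130.55,  83.5 ]), np.float64(1.47))
pad z [29.7 43.4 68.3]
```

The bar has turned to about 123° (2.14 rad) and the force shows the lever at its stop. Letting it up.

```bash
python3 -m pendant '[{"delta_pos":[0,-3,0],"twist":[0,0,0],"grip":0},{"delta_pos":[0,-6,0],"twist":[0,0,0],"grip":0},{"delta_pos":[0,-7.5,0],"twist":[0,0,0],"grip":0},{"delta_pos":[0,-7.5,0],"twist":[0,0,0],"grip":0},{"delta_pos":[0,-7.5,0],"twist":[0,0,0],"grip":0}]'; python3 -m pendant '[{"delta_pos":[0,0,0],"twist":[0,0,0],"grip":0},{"delta_pos":[0,0,0],"twist":[0,0,0],"grip":0},{"delta_pos":[0,0,0],"twist":[0,0,0],"grip":0},{"delta_pos":[0,0,0],"twist":[0,0,0],"grip":0},{"delta_pos":[0,0,0],"twist":[0,0,0],"grip":0}]'; python3 go.py 478.4 309.6 32.3 13.3; python3 look.py pics/p4.png
```

```text
time_s: 12.2
ee_pos: [477.5, 309.3, 101.4]
ee_rot: [-90.2, 0.1, -76.6]
force: [-0.4, -0.0, -0.3]
gripper_width: 0.6
time_s: 12.7
ee_pos: [477.9, 309.6, 101.9]
ee_rot: [-90.1, 0.1, -76.6]
force: [-0.7, 0.3, -0.6]
gripper_width: 0.4
t 12.7 pos [477.9 309.6 101.9] zang 13.35 F [-0.7  0.3 -0.6] w 0.4 q6 18.0
delta cm [0.02 6.96 0.06] twist [ 0.12  0.05 -0.1 ]
top 212 [519.1 128.7 112.8] ((519.5877685546875, 129.59844970703125), (65.61518096923828, 13.051633834838867), 46.10987091064453)
rim 80.30734199860082 (array([519.77, 129.22,  83.5 ]), np.float64(1.32))
pad z [  4.1 473.3 476.7]
side 149 [517.8 127.3 110.8] ((518.3983154296875, 125.63694763183594), (72.06492614746094, 19.549291610717773), 45.9008674621582)
rim 78.58153291425954 (array([518.57, 130.56,  83.5 ]), np.float64(1.53))
pad z [ 72.3  76.2 122.2]
```

View pics/p4.png

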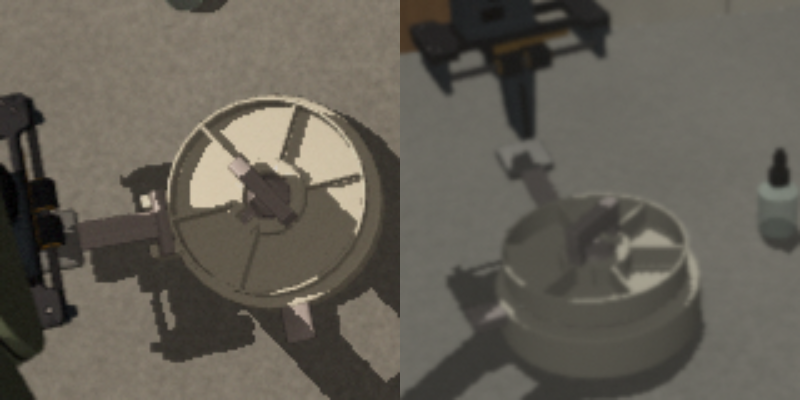

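The lever is up and the bar has swung another pocket. Third press.

```bash
python3 -m pendant '[{"delta_pos":[0.05,1.5,0],"twist":[0,0,0],"grip":0},{"delta_pos":[0.05,2.6,0],"twist":[0,0,0],"grip":0},{"delta_pos":[0.05,3.5,0],"twist":[0,0,0],"grip":0},{"delta_pos":[0.05,4.5,0],"twist":[0,0,0],"grip":0},{"delta_pos":[0.05,5.5,0],"twist":[0,0,0],"grip":0}]'; python3 go.py 478.4 309.6 32 13.3
```

```text
time_s: 13.3
ee_pos: [478.1, 311.0, 48.2]
ee_rot: [-90.0, 0.3, -76.7]
force: [-4.6, 4.8, 11.6]
gripper_width: 0.2
t 13.3 pos [478.1 311.   48.2] zang 13.28 F [-4.6  4.8 11.6] w 0.2 q6 18.0
delta cm [ 0.15  1.62 -0.  ] twist [ 0.01 -0.02 -0.29]
```

```bash
python3 -m pendant '[{"delta_pos":[0,0.7,0],"twist":[0,0,0],"grip":0},{"delta_pos":[0,1.3,0],"twist":[0,0,0],"grip":0},{"delta_pos":[0,1.8,0],"twist":[0,0,0],"grip":0},{"delta_pos":[0,2.0,0],"twist":[0,0,0],"grip":0},{"delta_pos":[0,2.0,0],"twist":[0,0,0],"grip":0}]'; python3 go.py 478.4 309.6 32 13.3;python3 look.py pics/p5.png
```

```text
time_s: 13.8
ee_pos: [478.5, 310.1, 31.8]
ee_rot: [-89.9, 0.2, -76.7]
force: [-7.7, -2.3, 31.0]
gripper_width: 0.4
t 13.8 pos [478.5 310.1  31.8] zang 13.35 F [-7.7 -2.3 31. ] w 0.4 q6 18.0
delta cm [ 0.04 -0.02 -0.02] twist [-0.05  0.05 -0.18]
top 229 [518.9 128.1 112.5] ((518.6781616210938, 128.05874633789062), (15.264625549316406, 65.81096649169922), 14.886062622070312)
rim 80.52816949409288 (array([519.2 , 128.36,  83.5 ]), np.float64(1.33))
pad z [403.9 405.7 407.1]
side 140 [517.6 126.3 110.9] ((517.2949829101562, 125.2562255859375), (17.053909301757812, 73.36898040771484), 15.444952011108398)
rim 78.68814061750805 (array([518.08, 129.44,  83.5 ]), np.float64(1.52))
pad z [28.7 41.4 67.1]
```

The hub reads about 181.6° (3.17 rad), so three pockets on, with the lever at its stop. Lifting off, then moving to the vial.

```bash
python3 -m pendant '[{"delta_pos":[0,-3,0],"twist":[0,0,0],"grip":0},{"delta_pos":[0,-7,0],"twist":[0,0,0],"grip":0},{"delta_pos":[0,-11,0],"twist":[0,0,0],"grip":0},{"delta_pos":[0,-15,0],"twist":[0,0,0],"grip":30},{"delta_pos":[0,-18,0],"twist":[0,0,0],"grip":60}]' 10; python3 look.py pics/p6.png; python3 go.py 674.9 -121.8 200 -76.7
```

```text
time_s: 14.4
ee_pos: [478.8, 309.1, 209.5]
ee_rot: [-90.0, 0.1, -76.6]
force: [0.2, -0.1, -0.8]
gripper_width: 13.2
top 230 [518.8 128.3 112.4] ((518.6781616210938, 128.05874633789062), (15.264625549316406, 65.81096649169922), 14.886062622070312)
rim 80.2441368159985 (array([519.15, 128.32,  83.5 ]), np.float64(1.35))
pad z [ 71.7  77.6 583.9]
side 138 [517.9 125.9 111. ] ((516.7559204101562, 125.10116577148438), (17.913305282592773, 73.41130828857422), 15.124211311340332)
rim 78.63446902709366 (array([518.09, 129.46,  83.5 ]), np.float64(1.56))
pad z [ 71.8  75.3 222.9]
t 14.5 pos [480.6 310.2 211.7] zang 13.36 F [0.1 0.  0.3] w 21.7 q6 18.0
delta cm [46.52  1.03  8.92] twist [-0.13 90.06 -0.53]
```

View pics/p6.png

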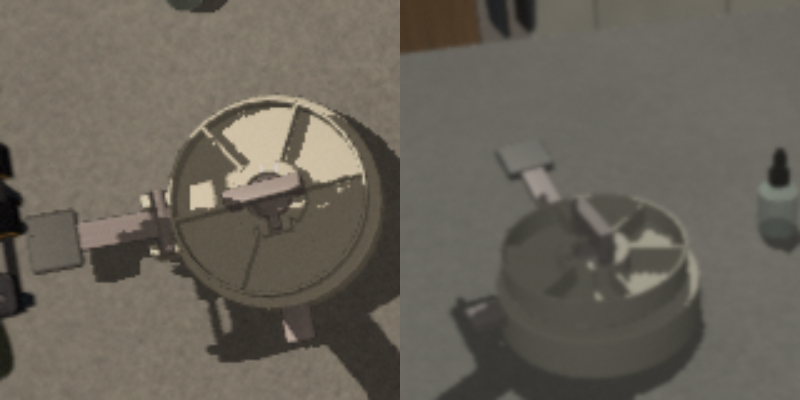

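The lever is up and the keyway now points at the marker. Moving to the tall vial.

```bash
python3 -m pendant '[{"delta_pos":[4.2,0,0.8],"twist":[0,8,0],"grip":60},{"delta_pos":[8.4,0,1.6],"twist":[0,16,0],"grip":60},{"delta_pos":[12.6,0,2.4],"twist":[0,24,0],"grip":60},{"delta_pos":[16.8,0,3.2],"twist":[0,32,0],"grip":60},{"delta_pos":[21,0,4],"twist":[0,40,0],"grip":60}]' 10; python3 go.py 674.9 -121.8 200 -76.7
```

```text
time_s: 15.0
ee_pos: [565.6, 112.1, 205.2]
ee_rot: [-90.2, -0.1, -117.0]
force: [0.4, 0.5, -1.0]
gripper_width: 54.4
t 15.0 pos [565.6 112.1 205.2] zang -26.96 F [ 0.4  0.5 -1. ] w 54.4 q6 37.0
delta cm [15.89  0.46 20.35] twist [ 0.19 49.74  0.18]
```

```bash
python3 -m pendant '[{"delta_pos":[2.8,0,3.6],"twist":[0,8,0],"grip":70},{"delta_pos":[5.6,0,7.2],"twist":[0,16,0],"grip":70},{"delta_pos":[8.4,0,10.8],"twist":[0,24,0],"grip":70},{"delta_pos":[11.2,0,14.4],"twist":[0,32,0],"grip":70},{"delta_pos":[14,0,18],"twist":[0,40,0],"grip":70}]' 10; python3 go.py 674.9 -121.8 130 -76.7
```

```text
time_s: 15.5
ee_pos: [663.8, -93.8, 204.4]
ee_rot: [-90.2, -0.2, -157.0]
force: [0.6, 0.3, -0.8]
gripper_width: 63.5
t 15.5 pos [663.8 -93.8 204.4] zang -66.99 F [ 0.6  0.3 -0.8] w 63.5 q6 58.0
delta cm [0.04 7.43 3.04] twist [0.18 9.71 0.23]
```

```bash
python3 -m pendant '[{"delta_pos":[0,1.5,1.5],"twist":[0.1,5,0.2],"grip":70},{"delta_pos":[0,4,3],"twist":[0.1,9.7,0.2],"grip":70},{"delta_pos":[0,6.5,3],"twist":[0.1,9.7,0.2],"grip":70},{"delta_pos":[0,7.4,3],"twist":[0.1,9.7,0.2],"grip":70},{"delta_pos":[0,7.4,3],"twist":[0.1,9.7,0.2],"grip":70}]' 10; python3 go.py 674.9 -121.8 42 -76.7; python3 - <<'E'
from m import *
a,_=imaging.grab_frame('top');b,_=imaging.grab_frame('side')
cv2.imwrite('pics/v1.png',np.hstack([cv2.resize(a[90:250,290:450,::-1],(400,400)),cv2.resize(b[180:340,320:480,::-1],(400,400))]))
E
```

```text
time_s: 16.0
ee_pos: [674.1, -119.1, 129.5]
ee_rot: [-90.1, -0.2, -166.3]
force: [-0.3, 0.9, -0.2]
gripper_width: 63.9
t 16.0 pos [ 674.1 -119.1  129.5] zang -76.33 F [-0.3  0.9 -0.2] w 63.9 q6 65.0
delta cm [-0.04  8.75  0.3 ] twist [0.15 0.37 0.17]
```

View pics/v1.png

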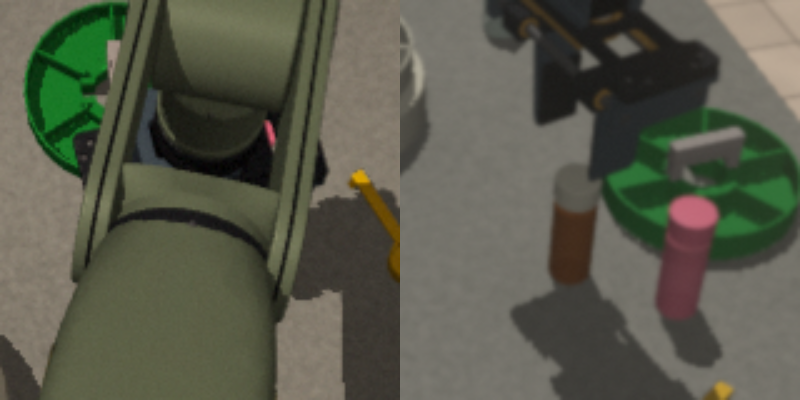

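The crop confirms it: amber body, white cap and a 100 mm top make this the tall vial, and the pink one stands clear. Going down with the jaws around it.

```bash
python3 -m pendant '[{"delta_pos":[0,1.5,0.2],"twist":[0.1,0.3,0.1],"grip":70},{"delta_pos":[0,3.5,0.2],"twist":[0.1,0.3,0.1],"grip":70},{"delta_pos":[0,5.5,0.2],"twist":[0.1,0.3,0.1],"grip":70},{"delta_pos":[0,7.5,0.2],"twist":[0.1,0.3,0.1],"grip":70},{"delta_pos":[0,8.7,0.2],"twist":[0.1,0.3,0.1],"grip":70}]' 10; python3 go.py 674.9 -121.8 42 -76.7
```

```text
time_s: 16.6
ee_pos: [676.5, -120.9, 45.3]
ee_rot: [-89.9, 0.3, -166.6]
force: [0.6, -0.7, -0.1]
gripper_width: 63.3
t 16.6 pos [ 676.5 -120.9   45.3] zang -76.61 F [ 0.6 -0.7 -0.1] w 63.3 q6 65.0
delta cm [0.18 0.33 0.05] twist [-0.1   0.09 -0.26]
```

```bash
python3 -m pendant '[{"delta_pos":[0,0,0],"twist":[0,0,0],"grip":50},{"delta_pos":[0,0,0],"twist":[0,0,0],"grip":30},{"delta_pos":[0,0,0],"twist":[0,0,0],"grip":20},{"delta_pos":[0,0,0],"twist":[0,0,0],"grip":20},{"delta_pos":[0,0,0],"twist":[0,0,0],"grip":20}]' 12; python3 go.py 674.9 -121.8 42 -76.7
```

```text
time_s: 17.1
ee_pos: [677.1, -121.3, 46.6]
ee_rot: [-89.9, 0.3, -166.6]
force: [0.6, 1.5, 4.3]
gripper_width: 35.3
t 17.1 pos [ 677.1 -121.3   46.6] zang -76.65 F [0.6 1.5 4.3] w 35.3 q6 66.0
delta cm [ 0.22  0.46 -0.  ] twist [-0.12  0.05 -0.34]
```

The opening reads 35.3 mm with an upward push on the tool, so the pads probably caught the cap's edge. I'll open and re-grip lower.

```bash
python3 -m pendant '[{"delta_pos":[0,0,0],"twist":[0,0,0],"grip":60},{"delta_pos":[0.2,0.4,0],"twist":[0,0,0],"grip":60},{"delta_pos":[0.2,0.8,0],"twist":[0,0,0],"grip":60},{"delta_pos":[0.2,1.1,0],"twist":[0,0,-0.3],"grip":60},{"delta_pos":[0.2,1.1,0],"twist":[0,0,-0.3],"grip":60}]' 12; python3 go.py 674.9 -121.8 34 -76.7;python3 - <<'E'
from m import *
b,db=imaging.grab_frame('side');c=b[180:330,310:460,::-1]
cv2.imwrite('pics/v2.png',cv2.resize(c,(600,600)))
P=cloud('side',db);X,Y,Z=np.moveaxis(P,2,0);
E
```

```text
time_s: 17.6
ee_pos: [673.9, -121.6, 33.2]
ee_rot: [-90.0, -0.2, -166.6]
force: [-0.5, -0.6, -0.0]
gripper_width: 54.9
t 17.6 pos [ 673.9 -121.6   33.2] zang -76.64 F [-0.5 -0.6 -0. ] w 54.9 q6 66.0
delta cm [-0.1  -0.09  0.04] twist [-0.04  0.06  0.18]
```

View pics/v2.png

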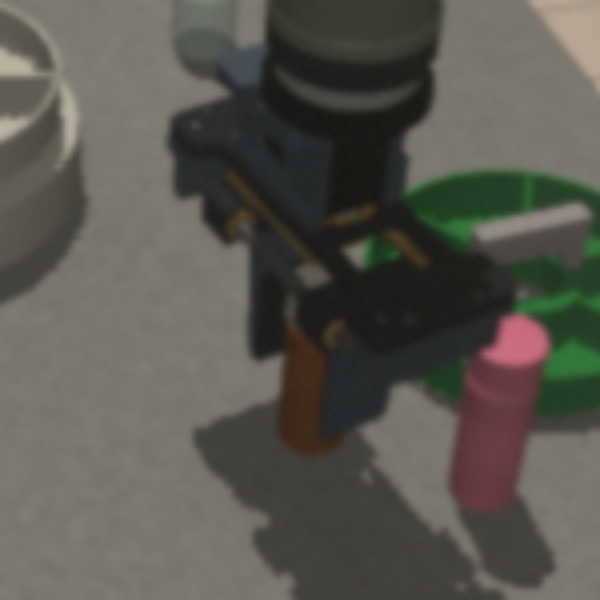

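The vial is upright between the fingers, and the pads are now below the cap. Gripping.

```bash
python3 -m pendant '[{"delta_pos":[0,0,0],"twist":[0,0,0],"grip":45},{"delta_pos":[0,0,0],"twist":[0,0,0],"grip":32},{"delta_pos":[0,0,0],"twist":[0,0,0],"grip":20},{"delta_pos":[0,0,0],"twist":[0,0,0],"grip":20},{"delta_pos":[0,0,0],"twist":[0,0,0],"grip":20}]' 12; python3 go.py 674.9 -121.8 200 -76.7
```

```text
time_s: 18.15
ee_pos: [674.4, -121.8, 34.3]
ee_rot: [-89.9, -0.1, -166.6]
force: [-0.2, 0.5, -0.5]
gripper_width: 35.3
t 18.15 pos [ 674.4 -121.8   34.3] zang -76.64 F [-0.2  0.5 -0.5] w 35.3 q6 66.0
delta cm [ -0.03 -16.57   0.04] twist [-0.08  0.06  0.07]
```

```bash
python3 -m pendant '[{"delta_pos":[0,-2,0],"twist":[0,0,0],"grip":20},{"delta_pos":[0,-5,0],"twist":[0,0,0],"grip":20},{"delta_pos":[0,-9,0],"twist":[0,0,0],"grip":20},{"delta_pos":[0,-13,0],"twist":[0,0,0],"grip":20},{"delta_pos":[0,-16,0],"twist":[0,0,0],"grip":20}]' 12; python3 go.py 465.0 115 195 -76.7
```

```text
time_s: 18.65
ee_pos: [675.0, -121.6, 197.0]
ee_rot: [-89.9, 0.1, -166.6]
force: [0.9, 0.0, -1.3]
gripper_width: 35.4
t 18.65 pos [ 675.  -121.6  197. ] zang -76.64 F [ 0.9  0.  -1.3] w 35.4 q6 66.0
delta cm [ 14.97   0.12 -27.87] twist [-0.14  0.06 -0.06]
```

```bash
python3 -m pendant '[{"delta_pos":[2,0,-3.8],"twist":[0,0,0],"grip":20},{"delta_pos":[4.3,0,-8],"twist":[0,0,0],"grip":20},{"delta_pos":[6.5,0,-12],"twist":[0,0,0],"grip":20},{"delta_pos":[8.7,0,-16.2],"twist":[0,0,0],"grip":20},{"delta_pos":[10.9,0,-20.3],"twist":[0,0,0],"grip":20}]' 12; python3 -m pendant '[{"delta_pos":[1.8,0,-3.3],"twist":[0,0,0],"grip":20},{"delta_pos":[3.2,0,-6],"twist":[0,0,0],"grip":20},{"delta_pos":[4.0,0,-7.5],"twist":[0,0,0],"grip":20},{"delta_pos":[4.0,0,-7.5],"twist":[0,0,0],"grip":20},{"delta_pos":[4.0,0,-7.5],"twist":[0,0,0],"grip":20}]' 12; python3 go.py 464.5 114.7 130 -76.7
```

```text
time_s: 19.15
ee_pos: [519.9, 52.0, 194.0]
ee_rot: [-89.9, -0.1, -166.7]
force: [1.1, 0.1, -1.2]
gripper_width: 35.6
time_s: 19.65
ee_pos: [465.5, 114.5, 194.2]
ee_rot: [-89.9, -0.0, -166.6]
force: [0.5, -0.5, -0.4]
gripper_width: 35.5
t 19.65 pos [465.5 114.5 194.2] zang -76.6 F [ 0.5 -0.5 -0.4] w 35.5 q6 89.0
delta cm [ 0.09  6.42 -0.05] twist [-0.1   0.1   0.05]
```

```bash
python3 - <<'E'
from m import *
a,da=imaging.grab_frame('top');b,db=imaging.grab_frame('side')
cv2.imwrite('pics/w1.png',np.hstack([cv2.resize(a[170:330,140:300,::-1],(400,400)),cv2.resize(b[60:260,190:390,::-1],(400,400))]))
E
```

```text
(no output)
```

View pics/w1.png

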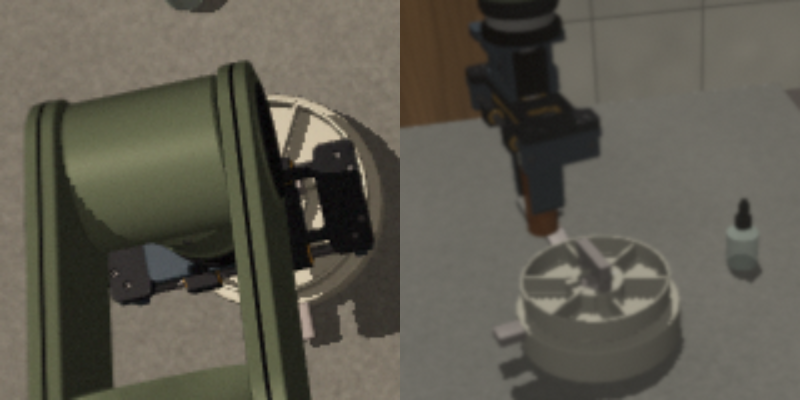

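The vial hangs straight above the marker-side pocket. Lowering it.

```bash
python3 -m pendant '[{"delta_pos":[0.05,2.5,0],"twist":[0,0,0],"grip":20},{"delta_pos":[0.05,5,0],"twist":[0,0,0],"grip":20},{"delta_pos":[0.05,7.5,0],"twist":[0,0,0],"grip":20},{"delta_pos":[0.05,9,0],"twist":[0,0,0],"grip":20},{"delta_pos":[0.05,9.6,0],"twist":[0,0,0],"grip":20}]' 12; python3 -m pendant '[{"delta_pos":[0,0.1,0],"twist":[0,0,0],"grip":20},{"delta_pos":[0,0.2,0],"twist":[0,0,0],"grip":20},{"delta_pos":[0,0.2,0],"twist":[0,0,0],"grip":20},{"delta_pos":[0,0.2,0],"twist":[0,0,0],"grip":20},{"delta_pos":[0,0.2,0],"twist":[0,0,0],"grip":20}]' 12;python3 go.py 464.5 114.7 90.3 -76.7
```

```text
time_s: 20.25
ee_pos: [464.4, 113.3, 96.4]
ee_rot: [-89.9, -0.3, -166.7]
force: [-0.7, 0.9, -0.6]
gripper_width: 35.6
time_s: 20.75
ee_pos: [465.0, 114.4, 96.6]
ee_rot: [-89.9, -0.0, -166.6]
force: [-0.2, -0.4, -1.2]
gripper_width: 35.4
t 20.75 pos [465.  114.4  96.6] zang -76.64 F [-0.2 -0.4 -1.2] w 35.4 q6 89.0
delta cm [ 0.05  0.63 -0.04] twist [-0.08  0.06  0.02]
```

```bash
python3 -m pendant '[{"delta_pos":[0,0.2,0],"twist":[0,0,0],"grip":20},{"delta_pos":[0,0.35,0],"twist":[0,0,0],"grip":20},{"delta_pos":[0,0.5,0],"twist":[0,0,0],"grip":20},{"delta_pos":[0,0.6,0],"twist":[0,0,0],"grip":20},{"delta_pos":[0,0.6,0],"twist":[0,0,0],"grip":20}]' 12;python3 go.py 464.5 114.7 90.3 -76.7
```

```text
time_s: 21.25
ee_pos: [464.9, 114.4, 90.3]
ee_rot: [-89.9, -0.1, -166.6]
force: [0.3, 0.0, 0.9]
gripper_width: 35.6
t 21.25 pos [464.9 114.4  90.3] zang -76.64 F [0.3 0.  0.9] w 35.6 q6 89.0
delta cm [ 0.04 -0.   -0.04] twist [-0.07  0.06  0.06]
```

The wrist force has changed from −1.2 N to +0.9 N, so the vial is on the floor. Opening and going straight up.

```bash
python3 -m pendant '[{"delta_pos":[0,0,0],"twist":[0,0,0],"grip":45},{"delta_pos":[0,0,0],"twist":[0,0,0],"grip":55},{"delta_pos":[0,0,0],"twist":[0,0,0],"grip":62},{"delta_pos":[0,0,0],"twist":[0,0,0],"grip":62},{"delta_pos":[0,0,0],"twist":[0,0,0],"grip":62}]' 12;python3 -m pendant '[{"delta_pos":[0,-2,0],"twist":[0,0,0],"grip":62},{"delta_pos":[0,-5,0],"twist":[0,0,0],"grip":62},{"delta_pos":[0,-8,0],"twist":[0,0,0],"grip":62},{"delta_pos":[0,-11,0],"twist":[0,0,0],"grip":62},{"delta_pos":[0,-15,0],"twist":[0,0,0],"grip":62}]' 12; python3 go.py 330 -120 260 -76.7
```

```text
time_s: 21.75
ee_pos: [464.7, 114.3, 90.0]
ee_rot: [-89.9, -0.1, -166.6]
force: [0.0, -0.5, -0.8]
gripper_width: 56.5
time_s: 22.25
ee_pos: [463.9, 114.3, 240.3]
ee_rot: [-89.9, -0.3, -166.6]
force: [0.7, -0.5, -1.3]
gripper_width: 56.4
t 22.25 pos [463.9 114.3 240.3] zang -76.64 F [ 0.7 -0.5 -1.3] w 56.4 q6 89.0
delta cm [18.45 -1.86 19.71] twist [-0.07  0.06  0.25]
```

```bash
python3 -m pendant '[{"delta_pos":[3,0,3],"twist":[0,0,0],"grip":62},{"delta_pos":[6,0,6],"twist":[0,0,0],"grip":62},{"delta_pos":[9.5,0,9.5],"twist":[0,0,0],"grip":62},{"delta_pos":[13,0,13],"twist":[0,0,0],"grip":62},{"delta_pos":[16,0,16],"twist":[0,0,0],"grip":62}]' 12; python3 -m pendant '[{"delta_pos":[0,0,0],"twist":[0,0,0],"grip":62},{"delta_pos":[0,0,0],"twist":[0,0,0],"grip":62},{"delta_pos":[0,0,0],"twist":[0,0,0],"grip":62},{"delta_pos":[0,0,0],"twist":[0,0,0],"grip":62},{"delta_pos":[0,0,0],"twist":[0,0,0],"grip":62}]' 12; python3 look.py pics/f1.png; python3 - <<'E'
from m import *
for n in('top','side'):
    a,d=imaging.grab_frame(n);P=cloud(n,d);X,Y,Z=np.moveaxis(P,2,0)
    if n=='top': cv2.imwrite('pics/f2.png',a[:,:,::-1])
    m=(np.hypot(X-465.7,Y-115)<35)&(Z>145);c,Q=outer(n,m,156);print(n,m.sum(),P[m].mean(0).round(1),cfit(Q))
    m=(np.hypot(X-478,Y-309.5)<18);print('pad z',np.nanmedian(Z[m]))
E
```

```text
time_s: 22.75
ee_pos: [344.6, -79.4, 240.6]
ee_rot: [-89.9, -0.1, -166.6]
force: [1.0, -0.2, 0.2]
gripper_width: 56.8
time_s: 23.25
ee_pos: [346.7, -77.2, 240.4]
ee_rot: [-89.9, -0.1, -166.5]
force: [-0.2, 0.0, -0.0]
gripper_width: 56.5
top 228 [518.9 127.9 112.7] ((518.6773071289062, 128.0585174560547), (15.266458511352539, 65.81096649169922), 14.886062622070312)
rim 80.27971781187132 (array([519.15, 128.25,  83.5 ]), np.float64(1.36))
pad z [ 0.8 71.3 75.7]
side 139 [517.4 125.8 111.1] ((517.2982788085938, 125.22782897949219), (17.23105812072754, 73.49372100830078), 14.441386222839355)
rim 78.66124557883525 (array([517.91, 129.45,  83.5 ]), np.float64(1.73))
pad z [71.  73.6 75.3]
top 265 [464.6 113.2 156.6] (array([464.73, 113.32,  17.24]), np.float64(0.44))
pad z 75.8341162409053
side 187 [463.6 110.4 154.2] (array([463.29, 108.17,  21.82]), np.float64(2.17))
pad z 75.6757600324161
```

View pics/f1.png

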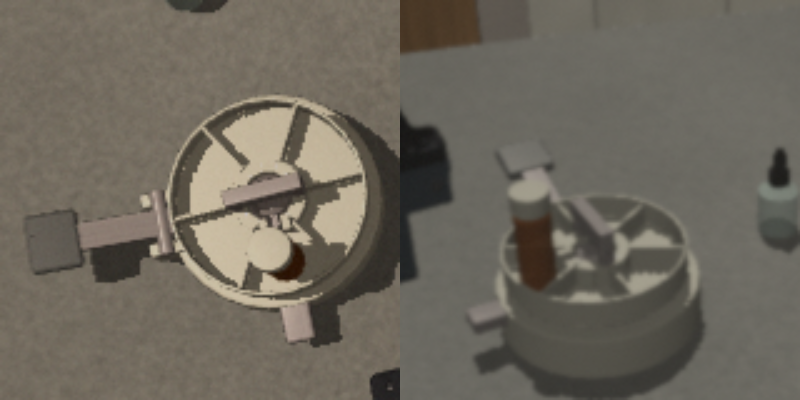

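View pics/f2.png

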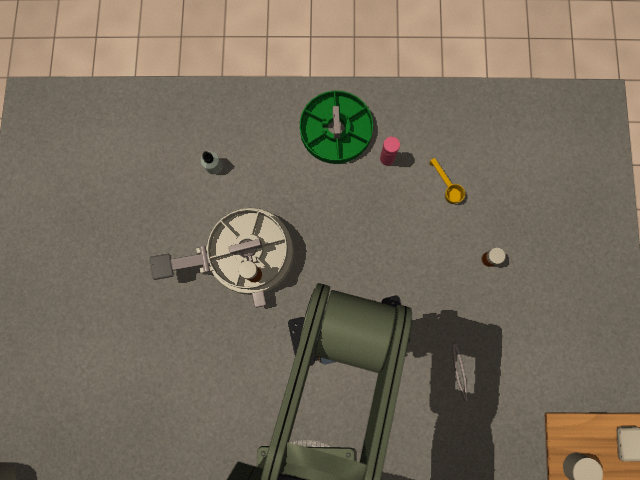

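The final top view shows the vial upright in the pocket by the marker. Its cap is at (464.7, 113.3) with its top at 156 mm. The lever pad is at 76 mm, and the other things are where they started. Handing in.

```bash
python3 -c "
from workcell import job
print(job.job_done())"
```

```text
the job is handed in; nothing more can be done
None
```

I fitted the white carousel onto the keyed hub, pressed the lever fully three times, and left the tall amber vial standing in the pocket by the loading marker. I then handed the job in, at about 23.5 s. The hand-in gave no verdict, so what follows is my own measurement.

**Last checks, from the top camera:**

| Check | Measured | Needed |
|---|---|---|
| Carousel rim height | about 80 mm, so its underside is at about 52 mm | underside 49–55 mm |
| Carousel off the stand's axis | about 2 mm | under 5 mm |
| Hub turn | about 181.6° (3.17 rad) | 2.95–3.35 rad |
| Lever pad height | about 76 mm, fully up | up |
| Vial cap top | about 156 mm, so the vial is on the pocket floor | on the floor |
| Vial from load_spot | about 2 mm | under 28 mm |

The gripper is clear of everything. The short vial, dropper, tweezers, scoop and both look-alikes look unmoved in the top view.

**What did not go smoothly or disagreed:**
- **Vial grip:** my first grip on the vial sat too high and seemed to catch the cap's edge, so I opened and gripped again lower.
- **Side camera:** it reads 1–2 mm differently from the top camera. Its fit of the vial cap is poor and about 5 mm off in y. I trusted the top camera for the final numbers.

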